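Wedge the rocking amplifier until it stands firm

ROBOT

A 6-joint arm with a two-finger parallel gripper is mounted at the origin on a cart in front of the work surface, level with it; the furniture and walls round the work are solid. World frame = base frame: x ahead of the robot, y to its left, z up, the work surface at z = 0. Lengths are in m, angles in rad, forces in N, time in s.
With the tool pointing down it reaches from about 0.35 to 0.725 m from the base axis. Payload 6 kg.
Tool frame: the origin (TCP) lies on the centre line of the jaws, within the pads' length; the fingertips stand 19 mm ahead of it and the grasp point (between the pads) is the TCP; z points along the fingers, y is the line along which they close (so a half turn about z gives the same grasp; the last joint's range is limited). The gripper opens to 85 mm and grips with 20 to 120 N. Pads are 22 mm wide; open, the fingers measure 114 mm over their backs; the gripper's body (76 mm by 85 mm) begins 54 mm behind the grasp point. The pads swing forward as they close: fully open they stand 13 mm farther back than shut.
Start: joints at [1.68, 0.04, 0.085, 0, -1.615, -0.334], TCP at [0.134, 0.585, 0.25] pointing down, gripper open.
Joint ranges: [-2.56, 2.56], [-1.29, 2.01], [-1.08, 1.49], [-3.29, 1.98], [-2.81, -0.18], [-2.99, 2.99]. Speed limits (rad/s): [2.57, 2.57, 3.01, 3.14, 3.14, 3.14].

INTERFACE

Orientations are given as a 3x3 rotation matrix whose columns are the frame's x, y, z axes.
In Python, from workcell import ctrl gives the robot as it stands.
- The arm moves only by the tool servo_tool, never from a script. Its argument "deltas" is a list of rows, each an object with "delta_pos": the shift along the tool's x, y, z normalised to -1 to 1, where 1 is 8 cm, a list of three; "turn": the turn, a rotation vector about the tool's x, y, z normalised to -1 to 1, where 1 is 0.08 rad, a list of three. In form: [{"delta_pos": [x, y, z], "turn": [rx, ry, rz]}, ...]. A call has 1 to 5 rows; each row shifts and turns the commanded pose from where the row before left it, along the tool's axes as they then stand; what a row does not reach is not made up. A row lasts 1/10 s, in which the tool goes at most 50 mm and 8.59 degrees, less where a joint would pass 70% of its speed; a pose out of reach is approached as far as the arm can. A call with a number of a shift or a turn outside -1 to 1 is refused whole. A call with a gripper value outside its range is refused whole. "hand" is the finger opening in mm, from 0 to 85.4, set as the call begins (left out, the last holds). The fingers move at their own pace and stop on an object; the grip force is fixed at half the most. Time passes only in rows, so rows that do not move let the fingers close. It gives the time, the measured TCP pose, the force, the opening and the grip force at its end, in the units of the state.
- ctrl.state(): the state, without advancing time (a new reading comes with each control period).
- ctrl.get_image(name): name is "scene" or "top" or "wrist"; returns a dict with "img" (384x512x3 uint8, red, green, blue), "intrinsics" (3x3 intrinsics, pixels), "R" (3x3) and "t" (3): a world point X has camera coordinates R X + t. Camera axes: x right, y down, z forward; pixel columns grow to the right and rows downward; lengths in m; the calibration is good to about 2 mm. A picture is of the moment at which its call begins. There is no depth.
- ctrl.finish_job(): hands the job in; it is judged then, once.
The state is a dict: "t": time; "q": joint angles; "qd": joint speeds; "effort": joint torques, N m; "tcp_pos": TCP position; "tcp_rot": TCP orientation; "contact_force": force on the tool from outside, world axes, zero at the start; "wrist_torque": the same for the moment, N m; "opening": finger opening in m; "finger_force": force on a finger pad.
Only numpy, scipy, OpenCV 4.12 (cv2) and the standard library are available. Lean on these libraries where they do the work, as an engineer would, in place of code of your own. Each camera call takes 0.05 s, during which the arm holds its last target. There are 200 camera calls.

TASK

The blue bench amplifier rocks because its near right foot is too short. Push the orange wedge along the table, thin end first, squarely under that foot until it is snug and the box stands level and no longer rocks; test it by pressing down on the top of the box directly over that foot firmly with a fingertip (about 10 N) for about a second, and push the wedge farther if it still gives. Stop pushing before the box itself is shoved along: it must stay where it stands. Do not lift the box or the wedge, leave the other things on the table alone, and finish with the hand clear.

Things in the scene. Friction and masses are not known exactly. Their poses are not given: they have to be found in the camera images.
- amplifier: loose blue bench amplifier, 180 (x) x 220 (y) x 58 mm high, 2.1 to 3 kg. Origin: its middle, at the soles of the feet; x points from the front panel (knobs, facing the robot) to the back, y left, z up. Housing underside 20 mm above the soles. Feet at x +-70, y +-90 mm. It rests level on three sound feet; 2 to 4 N down over the short one tips it until that touches. Slides at 10 to 20 N sideways
- foot_axis (a point): point on the upright axis of the amplifier's short foot (near right corner: x -70, y -90 mm in the amplifier's frame), at the level of the sound feet's soles. The short foot has a round black nose of 11 mm radius that ends 4.5 to 8.5 mm above this point (differs every time)
- press_point (a point): point on the top of the amplifier's housing straight above the short foot, 58 mm above the table when the box stands level; the place to press to test for rocking
- wedge: loose orange hard plastic wedge, 95 (x) x 60 (y) mm, 60 g. Its top slopes evenly from 17 mm at the thick end (x = -47.5 mm, upright end face to push on) to 2 mm at the thin end (x = +47.5). Origin: centre of the underside; x points to the thin end. Starts just in front of the short foot, roughly facing it. Slides with under 1 N; once snug the push rises to several newtons; stays where left
- wedge_tip (a point): middle of the lower edge of the wedge's thin end
- inclinometer: bystander: dip circle with a ring on a black T-foot, 142 x 196 x 129 mm, to the left behind the papers; origin at the centre of its underside
- screwdriver: bystander: blue-handled slotted screwdriver, 178 mm long, lying to the left of the amplifier
- spirit_level: bystander: small aluminium spirit level, 14 x 80 x 14 mm, lying to the right of the amplifier
- battery: bystander: black and orange battery, 14 x 51 mm, lying at the right
- eraser: bystander: blue and white eraser, 18 x 40 x 12 mm, lying at the right
Not all that is in view belongs to the job. What is meant by the wedge is not purple, and is the smaller of those in its own colour.

How it is judged:
On the way, in this order (a step that is already met when the one before it is completed fails the run):
1. the wedge's thin end has been pushed in past the middle of the short foot, the foot standing over the wedge (x of foot_axis in the frame of wedge between -0.045 and 0.0395 m and y of foot_axis in the frame of wedge between -0.026 and 0.026 m), for 0.1 s.
2. the fingers press on the box over the short foot (within 40 mm) with over 5 N for 0.3 s; the wedge carries the foot and the box stays level within 0.016 rad (2 mm there) (all of step 1 and contact force between the fingers and amplifier above 5 N and contact force between wedge and amplifier above 2 N and horizontal distance between the grasp point and press_point below 0.04 m and z of the grasp point in the frame of amplifier above 0.056 m and angle between amplifier's own z axis and vertical below 0.016 rad), for 0.3 s.
At the end, for the whole second after the job is handed in: The wedge lies on the table with its thin end at least 8 mm past the middle of the short foot and the foot within 26 mm of the wedge's centre line; the box is level within 0.016 rad, at rest, and within 8 mm of where it stood (all of step 1 and angle between amplifier's own z axis and vertical below 0.016 rad and linear speed of each of wedge, amplifier below 0.01 m/s and distance of amplifier from where it was at the start of the episode below 0.008 m and height (world z) of wedge below 0.004 m); the robot touches nothing.
It fails at once if the wedge is lifted off the table (12 mm) (height (world z) of wedge above 0.012 m).
It fails at once if the amplifier is lifted (12 mm), tipped by more than 0.12 rad, or shoved by more than 25 mm (height (world z) of amplifier above 0.012 m or angle between amplifier's own z axis and vertical above 0.12 rad or distance of amplifier from where it was at the start of the episode above 0.025 m).
It fails at once if another thing on the table is moved by more than 20 mm (distance of any of inclinometer, screwdriver, spirit_level, battery, eraser from where it was at the start of the episode above 0.02 m).
It also fails if it takes over 56 s, if anything falls off the work surface, if the arm or the gripper's body presses on something with over 40 N, if the wrist force passes 120 N, or if a joint passes its speed limit or range.

## Working session

There is one attempt and no reset: what is moved stays moved. The work goes in short steps, Python scripts to look and compute and a tool call to move; the robot and the scene stay as the last step left them, time stands still between calls to the robot, and variables do not carry over. Pictures are saved under pics/ and viewed, at most 10 in all, crops included, and the job is handed in when it is done.

Besides the shell and the picture viewer there is one more tool, called after "Call:" as name(argument=value, ...) on one line, values as JSON. servo_tool: Moves the arm, as the interface text tells. Its arguments: {"type":"object","properties":{"deltas":{"type":"array","items":{"type":"object","properties":{"delta_pos":{"type":"array","items":{"type":"number"}},"turn":{"type":"array","items":{"type":"number"}}}}},"hand":{"type":"number"}},"required":["deltas"]}

```bash
mkdir -p pics
cat > h.py <<'E'
from workcell import ctrl
import numpy as np, cv2
def snap(n,f):
    d=ctrl.get_image(n); cv2.imwrite('pics/'+f+'.png',d['img'][:,:,::-1]); np.savez('pics/'+f+'.npz',**d); return d
def ray(f,u,v,z=0.):
    d=np.load('pics/'+f+'.npz'); r=d['R'].T@np.linalg.inv(d['intrinsics'])@np.array([u,v,1.]); c=-d['R'].T@d['t']
    return c+r*(z-c[2])/r[2]
def proj(f,X):
    d=np.load('pics/'+f+'.npz'); p=d['intrinsics']@(d['R']@np.array(X)+d['t']); return p[:2]/p[2]
E
python3 - <<'E'
from h import *
a=snap('top','top0')['img'];b=snap('scene','scene0')['img']
cv2.imwrite('pics/both.png',cv2.resize(np.vstack([a,b])[:,:,::-1],None,fx=.78,fy=.78))
s=ctrl.state();print(s['t'],s['tcp_pos'],s['tcp_rot'],s['contact_force'])
E
```

```text
0.1 [0.13360311 0.58466834 0.24939656] [[ 9.74843400e-01 -2.22890744e-01 -2.49958083e-04]
 [-2.22890861e-01 -9.74842183e-01 -1.54356474e-03]
 [ 1.00376609e-04  1.56044727e-03 -9.99998777e-01]] [ 7.41987039e-01 -4.24950646e-04 -4.94427194e-01]
```

View pics/both.png

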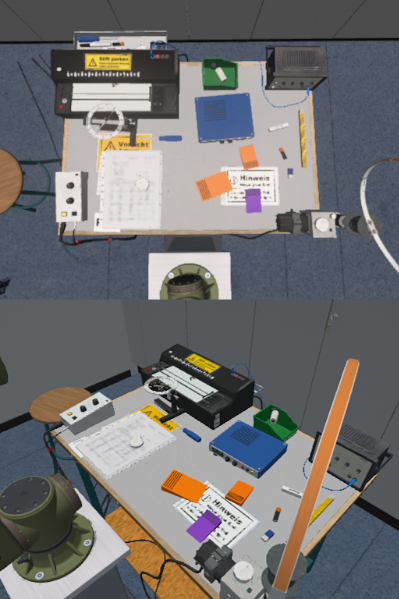

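Top view at full-size pixels: two orange wedges, the larger at about (272,238) and the smaller at about (318,200), just in front of the amplifier; a purple one at (325,257). The smaller orange one fits, and I'll confirm it in an enlarged crop.

Run:
```python
from h import *
a=cv2.imread('pics/top0.png')
cv2.imwrite('pics/c1.png',cv2.resize(a[105:265,240:400],None,fx=3.75,fy=3.75,interpolation=cv2.INTER_CUBIC))
print(ray('top0',0,0),ray('top0',511,383),ray('top0',237,365))
d=np.load('pics/top0.npz');print(-d['R'].T@d['t'])
```

```text
[1.23379637 0.83653873 0.        ] [-0.02617349 -0.80071436  0.        ] [0.02904336 0.01629328 0.        ]
[ 0.3861898  -0.03841649  1.11219189]
```

View pics/c1.png

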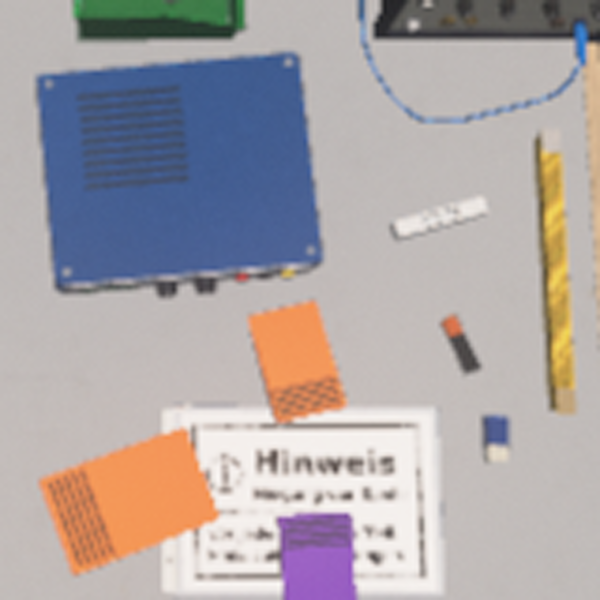

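The smaller orange wedge has crop corners (248,315), (315,300) at the thin end and (345,403), (277,423) at the ribbed thick end. It lies just in front of the amp's near right corner at (322,262), and the other orange one is clearly larger. So this is the wedge. The amp's top corners are (38,75), (297,52), (322,262), (57,288).

Run:
```python
from h import *
P=lambda u,v,z: ray('top0',240+(u+.5)/3.75-.5,105+(v+.5)/3.75-.5,z)
A=[P(*c,.058) for c in [(38,75),(297,52),(322,262),(57,288)]]
W=[P(248,315,.002),P(315,300,.002),P(345,403,.017),P(277,423,.017)]
for n,Q in(('amp',A),('w',W)):
    Q=np.array(Q);print(n,Q.round(4).tolist(),'sides',[round(np.linalg.norm(Q[i]-Q[i-1]),4) for i in range(4)],'mid',Q.mean(0).round(4))
A=np.array(A);c=A.mean(0)[:2]
x=(A[0]+A[1]-A[2]-A[3])[:2];x/=np.linalg.norm(x);yy=(A[0]+A[3]-A[1]-A[2])[:2];yy/=np.linalg.norm(yy)
print('yaw',np.arctan2(x[1],x[0]),np.arctan2(-yy[0],yy[1]))
th=(np.arctan2(x[1],x[0])+np.arctan2(-yy[0],yy[1]))/2;x=np.array([np.cos(th),np.sin(th)]);y=np.array([-x[1],x[0]])
f=c-.07*x-.09*y;print('foot',f)
W=np.array(W)[:,:2];wx=(W[0]+W[1]-W[2]-W[3])/2;wc=W.mean(0);L=np.linalg.norm(wx);wx/=L
print('wyaw',np.arctan2(wx[1],wx[0]),'c',wc,'foot in w',(f-wc)@wx,(f-wc)@[-wx[1],wx[0]], 'to foot angle',np.arctan2(*(f-wc)[::-1]))
print('thick mid',wc-.0475*wx)
```

```text
amp [[0.7586, -0.0268, 0.058], [0.7768, -0.2424, 0.058], [0.5988, -0.2572, 0.058], [0.5789, -0.0413, 0.058]] sides [np.float64(0.1804), np.float64(0.2164), np.float64(0.1786), np.float64(0.2169)] mid [ 0.6783 -0.1419  0.058 ]
w [[0.5645, -0.2042, 0.002], [0.5771, -0.2618, 0.002], [0.4872, -0.2809, 0.017], [0.4709, -0.2237, 0.017]] sides [np.float64(0.0968), np.float64(0.0589), np.float64(0.0931), np.float64(0.0595)] mid [ 0.5249 -0.2427  0.0095]
yaw 0.08181770747819972 0.08802407099045902
foot [ 0.61616226 -0.23751864]
wyaw 0.20763210553976238 c [ 0.52493391 -0.24266229] foot in w 0.09032925723824538 -0.013772959792283233 to foot angle 0.0563224351818471
thick mid [ 0.47845413 -0.2524541 ]
```

Call:
servo_tool(deltas=[{"delta_pos": [0, 0, 0], "turn": [0, 0, -0.97]}, {"delta_pos": [0, 0, 0], "turn": [0, 0, -0.97]}, {"delta_pos": [0, 0, 0], "turn": [0, 0, -0.97]}, {"delta_pos": [0, 0, 0], "turn": [0, 0, -0.97]}], hand=25)

```text
t: 0.5
tcp_pos: [0.1336, 0.5847, 0.2497]
tcp_rot: [[0.996, 0.089, -0.0], [0.089, -0.996, -0.001], [-0.0, 0.001, -1.0]]
contact_force: [0.1, 0.3, -0.1]
opening: 0.028
finger_force: 0.0
```

Call:
servo_tool(deltas=[{"delta_pos": [0.364, 0.389, 0], "turn": [0, 0, 0]}, {"delta_pos": [0.364, 0.389, 0], "turn": [0, 0, 0]}, {"delta_pos": [0.364, 0.389, 0], "turn": [0, 0, 0]}, {"delta_pos": [0.364, 0.389, 0], "turn": [0, 0, 0]}, {"delta_pos": [0.364, 0.389, 0], "turn": [0, 0, 0]}])

```text
t: 1.0
tcp_pos: [0.2929, 0.4409, 0.25]
tcp_rot: [[0.996, 0.086, -0.0], [0.086, -0.996, -0.0], [-0.0, 0.0, -1.0]]
contact_force: [-0.1, -0.1, 0.6]
opening: 0.0248
finger_force: 0.0
```

Call:
servo_tool(deltas=[{"delta_pos": [0.364, 0.389, 0], "turn": [0, 0, 0]}, {"delta_pos": [0.364, 0.389, 0], "turn": [0, 0, 0]}, {"delta_pos": [0.364, 0.389, 0], "turn": [0, 0, 0]}, {"delta_pos": [0.364, 0.389, 0], "turn": [0, 0, 0]}, {"delta_pos": [0.364, 0.389, 0], "turn": [0, 0, 0]}])

```text
t: 1.5
tcp_pos: [0.4514, 0.2983, 0.25]
tcp_rot: [[0.996, 0.086, -0.0], [0.086, -0.996, -0.0], [-0.0, 0.0, -1.0]]
contact_force: [0.6, 1.0, -0.2]
opening: 0.0251
finger_force: 0.0
```

Call:
servo_tool(deltas=[{"delta_pos": [-0.08, 0.573, 0], "turn": [0, 0, 0]}, {"delta_pos": [-0.08, 0.573, 0], "turn": [0, 0, 0]}, {"delta_pos": [-0.08, 0.573, 0], "turn": [0, 0, 0]}, {"delta_pos": [-0.08, 0.573, 0], "turn": [0, 0, 0]}, {"delta_pos": [-0.08, 0.573, 0], "turn": [0, 0, 0]}])

```text
t: 2.0
tcp_pos: [0.4375, 0.0669, 0.2501]
tcp_rot: [[0.996, 0.086, -0.0], [0.086, -0.996, 0.0], [-0.0, -0.0, -1.0]]
contact_force: [1.2, 0.9, 0.6]
opening: 0.0251
finger_force: 0.0
```

Call:
servo_tool(deltas=[{"delta_pos": [-0.08, 0.573, 0], "turn": [0, 0, 0]}, {"delta_pos": [-0.08, 0.573, 0], "turn": [0, 0, 0]}, {"delta_pos": [-0.08, 0.573, 0], "turn": [0, 0, 0]}, {"delta_pos": [-0.08, 0.573, 0], "turn": [0, 0, 0]}, {"delta_pos": [-0.08, 0.573, 0], "turn": [0, 0, 0]}])

```text
t: 2.5
tcp_pos: [0.4252, -0.1642, 0.2503]
tcp_rot: [[0.996, 0.086, 0.0], [0.086, -0.996, 0.0], [0.0, -0.0, -1.0]]
contact_force: [1.0, -0.3, -0.2]
opening: 0.0252
finger_force: 0.0
```

Call:
servo_tool(deltas=[{"delta_pos": [-0.08, 0.573, 0], "turn": [0, 0, 0]}, {"delta_pos": [-0.08, 0.573, 0], "turn": [0, 0, 0]}, {"delta_pos": [0, 0, 0], "turn": [0, 0, 0]}])

```text
t: 2.8
tcp_pos: [0.4194, -0.2591, 0.2492]
tcp_rot: [[0.997, 0.079, -0.003], [0.079, -0.997, -0.0], [-0.003, 0.0, -1.0]]
contact_force: [-0.9, -0.5, 0.2]
opening: 0.0252
finger_force: 0.0
```

Call:
servo_tool(deltas=[{"delta_pos": [0.22, 0, 0.5], "turn": [0, 0, 0]}, {"delta_pos": [0, 0, 0.6], "turn": [0, 0, 0]}, {"delta_pos": [0, 0, 0.6], "turn": [0, 0, 0]}, {"delta_pos": [0, 0, 0.6], "turn": [0, 0, 0]}, {"delta_pos": [0, 0, 0]}])

```text
invalid input
```

Call:
servo_tool(deltas=[{"delta_pos": [0, 0, 0.2]}, {"delta_pos": [0, 0, 0.2]}, {"delta_pos": [0, 0, 0.1]}, {"delta_pos": [0, 0, 0]}])

```text
invalid input
```

Run:
```python
from h import *
a=snap('top','top1')['img'][:,:,::-1];w=snap('wrist','wr1')['img'][:,:,::-1]
s=snap('scene','sc1')['img'][:,:,::-1]
t=cv2.resize(a[125:245,270:400],(416,384),interpolation=cv2.INTER_CUBIC)
i=np.hstack([t,cv2.resize(w,(384,288+96))]);cv2.imwrite('pics/m1.png',i)
```

```text
(no output)
```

View pics/m1.png

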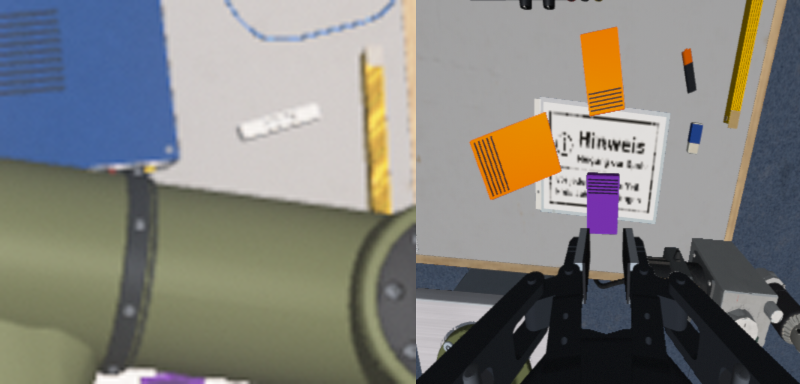

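The wrist view shows the purple wedge's near edge at about (603,173) of the composite, close behind the target's thick end at (606,112). I'll check the gap first.

Run:
```python
from h import *
for n,u,v,z in [('purL',587,174,.017),('purR',619,173,.017),('thickL',589,116,.017),('thickR',625,110,.017),('thinL',581,35,.002),('thinR',617,28,.002)]:
    print(n,ray('wr1',(u-416)*512/384,v,z).round(4))
```

```text
purL [ 0.3975 -0.2248  0.017 ]
purR [ 0.4033 -0.2812  0.017 ]
thickL [ 0.4726 -0.2244  0.017 ]
thickR [ 0.4845 -0.2831  0.017 ]
thinL [ 0.564  -0.2056  0.002 ]
thinR [ 0.5758 -0.2618  0.002 ]
```

Call:
servo_tool(deltas=[{"delta_pos": [0.22, 0, 0.4], "turn": [0, 0, 0]}, {"delta_pos": [0, 0, 0.4], "turn": [0, 0, 0]}, {"delta_pos": [0, 0, 0.4], "turn": [0, 0, 0]}, {"delta_pos": [0, 0, 0], "turn": [0, 0, 0]}])

```text
t: 3.35
tcp_pos: [0.4368, -0.251, 0.1496]
tcp_rot: [[0.996, 0.088, -0.007], [0.088, -0.996, 0.003], [-0.007, -0.004, -1.0]]
contact_force: [-0.7, 1.0, -0.4]
opening: 0.0251
finger_force: 0.0
```

Call:
servo_tool(deltas=[{"delta_pos": [0, 0.06, 0.5], "turn": [0, 0, 0]}, {"delta_pos": [0, 0, 0.5], "turn": [0, 0, 0]}, {"delta_pos": [0, 0, 0.3], "turn": [0, 0, 0]}, {"delta_pos": [0, 0, 0.15], "turn": [0, 0, 0]}, {"delta_pos": [0, 0, 0], "turn": [0, 0, 0]}])

```text
t: 3.85
tcp_pos: [0.4391, -0.2577, 0.0385]
tcp_rot: [[0.996, 0.087, -0.001], [0.087, -0.996, -0.0], [-0.001, 0.0, -1.0]]
contact_force: [-0.4, 0.5, -0.5]
opening: 0.0249
finger_force: 0.0
```

Call:
servo_tool(deltas=[{"delta_pos": [0, 0, 0.1], "turn": [0, 0, 0]}, {"delta_pos": [0, 0, 0], "turn": [0, 0, 0]}])

```text
t: 4.05
tcp_pos: [0.4396, -0.2581, 0.0312]
tcp_rot: [[0.996, 0.086, 0.001], [0.086, -0.996, -0.0], [0.001, 0.0, -1.0]]
contact_force: [-0.9, 0.0, -0.5]
opening: 0.0247
finger_force: 0.0
```

Call:
servo_tool(deltas=[{"delta_pos": [0, 0, 0.09], "turn": [0, 0, 0]}, {"delta_pos": [0.1, 0, 0], "turn": [0, 0, 0]}, {"delta_pos": [0.1, 0, 0], "turn": [0, 0, 0]}, {"delta_pos": [0.08, 0, 0], "turn": [0, 0, 0]}, {"delta_pos": [0.05, 0, 0], "turn": [0, 0, 0]}])

```text
t: 4.55
tcp_pos: [0.4661, -0.2559, 0.0233]
tcp_rot: [[0.996, 0.086, 0.0], [0.086, -0.996, -0.0], [0.0, 0.0, -1.0]]
contact_force: [-1.6, 0.4, 0.6]
opening: 0.0253
finger_force: 0.4
```

Call:
servo_tool(deltas=[{"delta_pos": [0.05, 0, 0], "turn": [0, 0, 0]}, {"delta_pos": [0.05, 0, 0], "turn": [0, 0, 0]}, {"delta_pos": [0.05, 0, 0], "turn": [0, 0, 0]}, {"delta_pos": [0.05, 0, 0], "turn": [0, 0, 0]}, {"delta_pos": [0, 0, 0], "turn": [0, 0, 0]}])

```text
t: 5.05
tcp_pos: [0.4816, -0.2545, 0.0231]
tcp_rot: [[0.996, 0.086, 0.0], [0.086, -0.996, -0.0], [0.0, 0.0, -1.0]]
contact_force: [0.2, -0.0, -0.5]
opening: 0.0247
finger_force: 0.0
```

Run:
```python
from h import *
a=snap('top','top2')['img'][:,:,::-1];w=snap('wrist','wr2')['img'][:,:,::-1]
s=snap('scene','sc2')['img'][:,:,::-1]
i=np.hstack([cv2.resize(s[120:300,250:410],(400,450),interpolation=cv2.INTER_CUBIC),cv2.resize(w[:,60:430],(400,450))]);cv2.imwrite('pics/m2.png',i)
print(ctrl.state()['contact_force'])
```

```text
[-0.43656024 -0.7372023  -0.73683092]
```

View pics/m2.png

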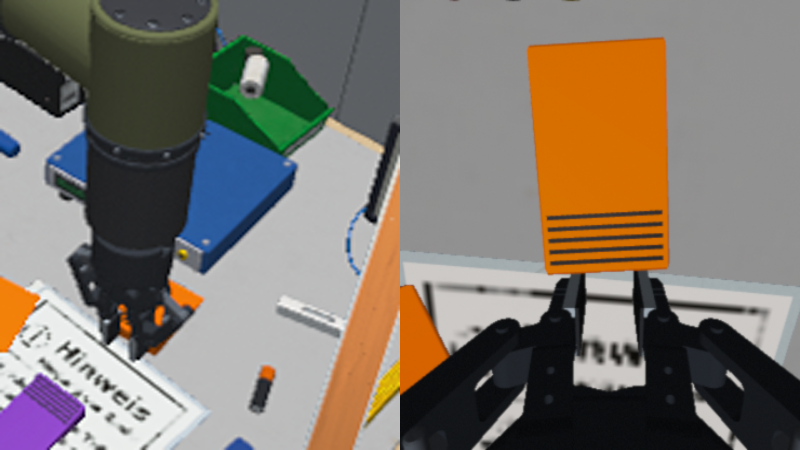

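The wrist view shows the two fingers against the thick end, with the wedge's thin corners at (529,46) and (664,39) and its thick corners at (548,273) and (667,268). It has nearly aligned; now I'll work out where the foot lies relative to it.

```bash
cat >> h.py <<'E'
FOOT=np.array([.6162,-.2375])
def wedge(f,C,conv):
    W=np.array([ray(f,*conv(u,v),z) for (u,v),z in zip(C,(.002,.002,.017,.017))])[:,:2]
    wx=(W[0]+W[1]-W[2]-W[3])/2;L=np.linalg.norm(wx);wx/=L;c=W.mean(0);d=FOOT-c
    print('yaw',np.arctan2(wx[1],wx[0]),'c',c,'L',L,'w',np.linalg.norm(W[0]-W[1]),np.linalg.norm(W[2]-W[3]),'foot',d@wx,d@[-wx[1],wx[0]])
E
python3 - <<'E'
from h import *
wedge('wr2',[(529,46),(664,39),(667,268),(548,273)],lambda u,v:(60+(u-400)*.925,v*384/450))
E
```

```text
yaw 0.13440911627479704 c [ 0.54126322 -0.24588183] L 0.09298565992919257 w 0.05815906118683114 0.05718223316509089 foot 0.07538410761794091 -0.0017356576507082996
```

Call:
servo_tool(deltas=[{"delta_pos": [0.08, 0, 0], "turn": [0, 0, 0]}, {"delta_pos": [0.08, 0, 0], "turn": [0, 0, 0]}, {"delta_pos": [0.08, 0, 0], "turn": [0, 0, 0]}, {"delta_pos": [0.08, 0, 0], "turn": [0, 0, 0]}, {"delta_pos": [0.05, 0, 0], "turn": [0, 0, 0]}])

```text
t: 5.7
tcp_pos: [0.5113, -0.252, 0.0231]
tcp_rot: [[0.996, 0.086, -0.0], [0.086, -0.996, -0.0], [-0.0, 0.0, -1.0]]
contact_force: [-0.8, 0.5, 0.7]
opening: 0.0248
finger_force: 0.4
```

Call:
servo_tool(deltas=[{"delta_pos": [0.03, 0, 0], "turn": [0, 0, 0]}, {"delta_pos": [0.03, 0, 0], "turn": [0, 0, 0]}, {"delta_pos": [0, 0, 0], "turn": [0, 0, 0]}, {"delta_pos": [0, 0, 0], "turn": [0, 0, 0]}])

```text
t: 6.1
tcp_pos: [0.5155, -0.2516, 0.0231]
tcp_rot: [[0.996, 0.085, 0.0], [0.085, -0.996, -0.0], [0.0, 0.0, -1.0]]
contact_force: [0.3, 0.7, -0.1]
opening: 0.0253
finger_force: 0.0
```

Call:
servo_tool(deltas=[{"delta_pos": [0.025, 0, 0], "turn": [0, 0, 0]}, {"delta_pos": [0.025, 0, 0], "turn": [0, 0, 0]}, {"delta_pos": [0, 0, 0], "turn": [0, 0, 0]}])

```text
t: 6.4
tcp_pos: [0.5197, -0.2513, 0.0232]
tcp_rot: [[0.996, 0.086, 0.0], [0.086, -0.996, -0.0], [0.0, 0.0, -1.0]]
contact_force: [0.2, 0.7, -0.1]
opening: 0.025
finger_force: 0.0
```

Call:
servo_tool(deltas=[{"delta_pos": [0.025, 0, 0], "turn": [0, 0, 0]}, {"delta_pos": [0.025, 0, 0], "turn": [0, 0, 0]}, {"delta_pos": [0, 0, 0], "turn": [0, 0, 0]}])

```text
t: 6.7
tcp_pos: [0.5237, -0.2509, 0.0232]
tcp_rot: [[0.996, 0.086, 0.0], [0.086, -0.996, -0.0], [0.0, 0.0, -1.0]]
contact_force: [-0.1, 0.2, -0.0]
opening: 0.0249
finger_force: 0.0
```

Call:
servo_tool(deltas=[{"delta_pos": [0.025, 0, 0], "turn": [0, 0, 0]}, {"delta_pos": [0, 0, 0], "turn": [0, 0, 0]}])

```text
t: 6.9
tcp_pos: [0.5256, -0.2508, 0.0231]
tcp_rot: [[0.996, 0.086, 0.0], [0.086, -0.996, -0.0], [0.0, 0.0, -1.0]]
contact_force: [-0.0, -0.3, 0.7]
opening: 0.0254
finger_force: 0.0
```

Call:
servo_tool(deltas=[{"delta_pos": [0.025, 0, 0], "turn": [0, 0, 0]}, {"delta_pos": [0, 0, 0], "turn": [0, 0, 0]}])

```text
t: 7.1
tcp_pos: [0.5276, -0.2506, 0.0232]
tcp_rot: [[0.996, 0.086, 0.0], [0.086, -0.996, -0.0], [0.0, 0.0, -1.0]]
contact_force: [-1.2, 0.2, 0.5]
opening: 0.025
finger_force: 0.0
```

Call:
servo_tool(deltas=[{"delta_pos": [0.025, 0, 0], "turn": [0, 0, 0]}, {"delta_pos": [0, 0, 0], "turn": [0, 0, 0]}])

```text
t: 7.3
tcp_pos: [0.5296, -0.2504, 0.0232]
tcp_rot: [[0.996, 0.086, 0.0], [0.086, -0.996, -0.0], [0.0, 0.0, -1.0]]
contact_force: [-0.6, 0.3, -0.2]
opening: 0.025
finger_force: 0.0
```

Call:
servo_tool(deltas=[{"delta_pos": [0.025, 0, 0], "turn": [0, 0, 0]}, {"delta_pos": [0, 0, 0], "turn": [0, 0, 0]}])

```text
t: 7.5
tcp_pos: [0.5316, -0.2503, 0.0232]
tcp_rot: [[0.996, 0.086, 0.0], [0.086, -0.996, -0.0], [0.0, 0.0, -1.0]]
contact_force: [0.9, -0.4, 0.8]
opening: 0.0248
finger_force: 0.0
```

Call:
servo_tool(deltas=[{"delta_pos": [0.025, 0, 0], "turn": [0, 0, 0]}, {"delta_pos": [0, 0, 0], "turn": [0, 0, 0]}])

```text
t: 7.7
tcp_pos: [0.5336, -0.2501, 0.0231]
tcp_rot: [[0.996, 0.086, 0.0], [0.086, -0.996, -0.0], [0.0, 0.0, -1.0]]
contact_force: [0.4, -0.4, 0.4]
opening: 0.0253
finger_force: 0.0
```

Call:
servo_tool(deltas=[{"delta_pos": [0.025, 0, 0], "turn": [0, 0, 0]}, {"delta_pos": [0, 0, 0], "turn": [0, 0, 0]}])

```text
t: 7.9
tcp_pos: [0.5356, -0.2499, 0.0231]
tcp_rot: [[0.996, 0.086, 0.0], [0.086, -0.996, -0.0], [0.0, 0.0, -1.0]]
contact_force: [0.6, 0.6, -0.5]
opening: 0.0252
finger_force: 0.0
```

Call:
servo_tool(deltas=[{"delta_pos": [0.025, 0, 0], "turn": [0, 0, 0]}, {"delta_pos": [0, 0, 0], "turn": [0, 0, 0]}])

```text
t: 8.1
tcp_pos: [0.5376, -0.2497, 0.0231]
tcp_rot: [[0.996, 0.086, 0.0], [0.086, -0.996, -0.0], [0.0, 0.0, -1.0]]
contact_force: [0.4, -1.1, -0.0]
opening: 0.0248
finger_force: 0.0
```

Call:
servo_tool(deltas=[{"delta_pos": [0.025, 0, 0], "turn": [0, 0, 0]}, {"delta_pos": [0, 0, 0], "turn": [0, 0, 0]}])

```text
t: 8.3
tcp_pos: [0.5396, -0.2496, 0.0232]
tcp_rot: [[0.996, 0.086, 0.0], [0.086, -0.996, -0.0], [0.0, 0.0, -1.0]]
contact_force: [-0.2, 0.3, -0.3]
opening: 0.0249
finger_force: 0.0
```

Call:
servo_tool(deltas=[{"delta_pos": [0.02, 0, 0], "turn": [0, 0, 0]}, {"delta_pos": [0, 0, 0], "turn": [0, 0, 0]}])

```text
t: 8.5
tcp_pos: [0.5411, -0.2494, 0.0232]
tcp_rot: [[0.996, 0.086, 0.0], [0.086, -0.996, -0.0], [0.0, 0.0, -1.0]]
contact_force: [0.4, 0.2, -0.2]
opening: 0.0253
finger_force: 0.0
```

Call:
servo_tool(deltas=[{"delta_pos": [0.02, 0, 0], "turn": [0, 0, 0]}, {"delta_pos": [0, 0, 0], "turn": [0, 0, 0]}])

```text
t: 8.7
tcp_pos: [0.5428, -0.2493, 0.0232]
tcp_rot: [[0.996, 0.086, 0.0], [0.086, -0.996, -0.0], [0.0, 0.0, -1.0]]
contact_force: [-0.3, -0.0, -0.1]
opening: 0.0251
finger_force: 0.0
```

Run:
```python
from h import *
w=snap('wrist','wr3')['img'][:,:,::-1]
s=snap('scene','sc3')['img'][:,:,::-1]
i=np.hstack([cv2.resize(s[150:290,260:400],(400,400),interpolation=cv2.INTER_CUBIC),cv2.resize(w[:,60:430],(400,450))[:400]]);cv2.imwrite('pics/m3.png',i)
```

```text
(no output)
```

View pics/m3.png

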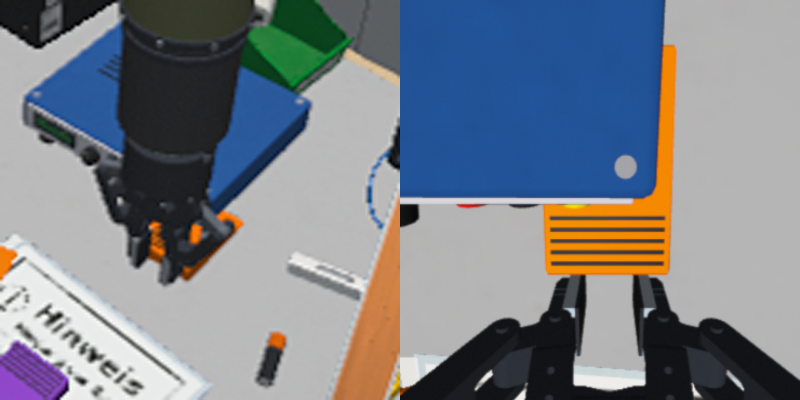

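The wrist view shows the wedge under the amp's near right corner: thick corners at (547,273) and (668,271), thin right corner at (675,45), and the amp's top corner at about (656,197).

Run:
```python
from h import *
k=lambda u,v:(60+(u-400)*.925,v*384/450)
tl=ray('wr3',*k(547,273),.017)[:2];tr=ray('wr3',*k(668,271),.017)[:2];nr=ray('wr3',*k(675,45),.002)[:2]
x=(nr-tr);L=np.linalg.norm(x);x/=L;y=np.array([-x[1],x[0]])
c=(tl+tr)/2+.0475*x
print('L',L,'w',np.linalg.norm(tl-tr),'yaw',np.arctan2(x[1],x[0]),'c',c,'foot',(FOOT-c)@x,(FOOT-c)@y)
# amp corner from edges: right edge (664,0)-(657,180), front top edge (402,198)-(640,198)
pr=[ray('wr3',*k(*p),.058)[:2] for p in((664,2),(657,180),(402,198),(640,198))]
d=pr[1]-pr[0];e=pr[3]-pr[2];t=np.linalg.solve(np.c_[d,-e],pr[2]-pr[0]);q=pr[0]+t[0]*d
ax=-d/np.linalg.norm(d);ay=np.array([-ax[1],ax[0]]);print('corner',q,'yaw',np.arctan2(ax[1],ax[0]),'foot',q+.02*ax+.02*ay)
```

```text
L 0.09228231161703744 w 0.058212095656646985 yaw 0.08290863810347651 c [ 0.60308016 -0.2430459 ] foot 0.013534046304630402 0.00444034910402818
corner [ 0.60150886 -0.25827239] yaw 0.09256055163359768 foot [ 0.61957467 -0.23650944]
```

Call:
servo_tool(deltas=[{"delta_pos": [0.02, 0, 0], "turn": [0, 0, 0]}, {"delta_pos": [0, 0, 0], "turn": [0, 0, 0]}])

```text
t: 9.0
tcp_pos: [0.5443, -0.2492, 0.0232]
tcp_rot: [[0.996, 0.086, 0.0], [0.086, -0.996, -0.0], [0.0, 0.0, -1.0]]
contact_force: [-0.2, 0.2, -0.4]
opening: 0.0254
finger_force: 0.0
```

Call:
servo_tool(deltas=[{"delta_pos": [0.02, 0, 0], "turn": [0, 0, 0]}, {"delta_pos": [0, 0, 0], "turn": [0, 0, 0]}])

```text
t: 9.2
tcp_pos: [0.5459, -0.249, 0.0231]
tcp_rot: [[0.996, 0.086, 0.0], [0.086, -0.996, -0.0], [0.0, 0.0, -1.0]]
contact_force: [0.2, -0.7, 0.4]
opening: 0.0252
finger_force: 0.0
```

Call:
servo_tool(deltas=[{"delta_pos": [0.02, 0, 0], "turn": [0, 0, 0]}, {"delta_pos": [0, 0, 0], "turn": [0, 0, 0]}])

```text
t: 9.4
tcp_pos: [0.5475, -0.2489, 0.0232]
tcp_rot: [[0.996, 0.086, 0.0], [0.086, -0.996, -0.0], [0.0, 0.0, -1.0]]
contact_force: [-0.1, -0.2, 0.1]
opening: 0.025
finger_force: 0.0
```

Call:
servo_tool(deltas=[{"delta_pos": [0.02, 0, 0], "turn": [0, 0, 0]}, {"delta_pos": [0, 0, 0], "turn": [0, 0, 0]}])

```text
t: 9.6
tcp_pos: [0.5491, -0.2487, 0.0232]
tcp_rot: [[0.996, 0.086, 0.0], [0.086, -0.996, -0.0], [0.0, 0.0, -1.0]]
contact_force: [-0.8, 0.5, 0.3]
opening: 0.0251
finger_force: 0.0
```

Call:
servo_tool(deltas=[{"delta_pos": [0.02, 0, 0], "turn": [0, 0, 0]}, {"delta_pos": [0, 0, 0], "turn": [0, 0, 0]}])

```text
t: 9.8
tcp_pos: [0.5506, -0.2486, 0.0231]
tcp_rot: [[0.996, 0.086, 0.0], [0.086, -0.996, -0.0], [0.0, 0.0, -1.0]]
contact_force: [0.1, 0.3, -0.1]
opening: 0.0251
finger_force: 0.1
```

Call:
servo_tool(deltas=[{"delta_pos": [0.02, 0, 0], "turn": [0, 0, 0]}, {"delta_pos": [0, 0, 0], "turn": [0, 0, 0]}])

```text
t: 10.0
tcp_pos: [0.5515, -0.2486, 0.0231]
tcp_rot: [[0.996, 0.085, -0.002], [0.085, -0.996, -0.0], [-0.002, 0.0, -1.0]]
contact_force: [-4.6, 0.2, 2.5]
opening: 0.0251
finger_force: 2.2
```

Call:
servo_tool(deltas=[{"delta_pos": [0.02, 0, 0], "turn": [0, 0, 0]}, {"delta_pos": [0, 0, 0], "turn": [0, 0, 0]}])

```text
t: 10.2
tcp_pos: [0.5522, -0.2487, 0.0231]
tcp_rot: [[0.996, 0.085, -0.004], [0.085, -0.996, -0.0], [-0.004, -0.0, -1.0]]
contact_force: [-8.2, 0.6, 4.6]
opening: 0.025
finger_force: 4.0
```

The push rose sharply to 8 N, so the wedge is snug. Backing off and rising.

Call:
servo_tool(deltas=[{"delta_pos": [-0.1, 0, 0], "turn": [0, 0, 0]}, {"delta_pos": [-0.25, 0, 0], "turn": [0, 0, 0]}, {"delta_pos": [0, 0, -0.5], "turn": [0, 0, 0]}, {"delta_pos": [0, 0, -0.5], "turn": [0, 0, 0]}, {"delta_pos": [0, 0, -0.3], "turn": [0, 0, 0]}])

```text
t: 10.7
tcp_pos: [0.5269, -0.2512, 0.1311]
tcp_rot: [[0.996, 0.086, 0.006], [0.086, -0.996, -0.002], [0.005, 0.002, -1.0]]
contact_force: [1.1, 0.3, 1.0]
opening: 0.0249
finger_force: 0.0
```

Call:
servo_tool(deltas=[{"delta_pos": [0.4, 0, 0], "turn": [0, 0, 0]}, {"delta_pos": [0.4, 0, 0], "turn": [0, 0, 0]}, {"delta_pos": [0.3, 0, 0], "turn": [0, 0, 0]}, {"delta_pos": [0, 0, 0], "turn": [0, 0, 0]}], hand=0)

```text
t: 11.1
tcp_pos: [0.6154, -0.2425, 0.1259]
tcp_rot: [[0.996, 0.087, 0.0], [0.087, -0.996, 0.0], [0.0, -0.0, -1.0]]
contact_force: [-0.0, -0.3, 0.2]
opening: -0.0005
finger_force: 0.0
```

Call:
servo_tool(deltas=[{"delta_pos": [0, -0.06, 0.2], "turn": [0, 0, 0]}, {"delta_pos": [0, 0, 0.2], "turn": [0, 0, 0]}, {"delta_pos": [0, 0, 0.14], "turn": [0, 0, 0]}, {"delta_pos": [0, 0, 0], "turn": [0, 0, 0]}])

```text
t: 11.5
tcp_pos: [0.6112, -0.2382, 0.0807]
tcp_rot: [[0.996, 0.085, -0.004], [0.085, -0.996, 0.001], [-0.004, -0.001, -1.0]]
contact_force: [-1.3, 0.0, -0.3]
opening: 0.0001
finger_force: 0.0
```

Call:
servo_tool(deltas=[{"delta_pos": [0, 0, 0.0125], "turn": [0, 0, 0]}, {"delta_pos": [0, 0, 0.0125], "turn": [0, 0, 0]}, {"delta_pos": [0, 0, 0.0125], "turn": [0, 0, 0]}, {"delta_pos": [0, 0, 0], "turn": [0, 0, 0]}])

```text
t: 11.9
tcp_pos: [0.6132, -0.2385, 0.0813]
tcp_rot: [[0.996, 0.085, 0.001], [0.085, -0.996, -0.0], [0.001, 0.0, -1.0]]
contact_force: [-0.2, 0.8, -0.2]
opening: -0.0
finger_force: 0.0
```

Call:
servo_tool(deltas=[{"delta_pos": [0, 0, 0.0125], "turn": [0, 0, 0]}, {"delta_pos": [0, 0, 0], "turn": [0, 0, 0]}])

```text
t: 12.1
tcp_pos: [0.6131, -0.2384, 0.0799]
tcp_rot: [[0.996, 0.085, 0.0], [0.085, -0.996, -0.0], [0.0, 0.0, -1.0]]
contact_force: [-0.3, -0.2, -0.1]
opening: 0.0
finger_force: 0.0
```

Position is within 4 mm of the press point; moving 3 mm forward and lowering on.

Call:
servo_tool(deltas=[{"delta_pos": [0.04, 0, 0.0125], "turn": [0, 0, 0]}, {"delta_pos": [0, 0, 0.0125], "turn": [0, 0, 0]}, {"delta_pos": [0, 0, 0], "turn": [0, 0, 0]}])

```text
t: 12.4
tcp_pos: [0.6162, -0.2381, 0.0776]
tcp_rot: [[0.996, 0.086, -0.0], [0.086, -0.996, 0.0], [-0.0, -0.0, -1.0]]
contact_force: [-0.4, -0.2, 0.5]
opening: 0.0001
finger_force: 0.0
```

Call:
servo_tool(deltas=[{"delta_pos": [0, 0, 0.0125], "turn": [0, 0, 0]}, {"delta_pos": [0, 0, 0], "turn": [0, 0, 0]}])

```text
t: 12.6
tcp_pos: [0.6163, -0.2382, 0.0772]
tcp_rot: [[0.996, 0.086, 0.0], [0.086, -0.996, -0.0], [0.0, 0.0, -1.0]]
contact_force: [0.7, -0.1, 2.6]
opening: 0.0
finger_force: 0.6
```

Call:
servo_tool(deltas=[{"delta_pos": [0, 0, 0.01], "turn": [0, 0, 0]}, {"delta_pos": [0, 0, 0], "turn": [0, 0, 0]}])

```text
t: 12.8
tcp_pos: [0.6164, -0.2382, 0.0772]
tcp_rot: [[0.996, 0.086, 0.001], [0.086, -0.996, -0.0], [0.001, 0.001, -1.0]]
contact_force: [-2.5, 1.1, 4.8]
opening: 0.0002
finger_force: 2.4
```

Contact at 0.0772, and it doesn't give. Pressing up to about 10 N.

Call:
servo_tool(deltas=[{"delta_pos": [0, 0, 0.01], "turn": [0, 0, 0]}, {"delta_pos": [0, 0, 0.008], "turn": [0, 0, 0]}, {"delta_pos": [0, 0, 0], "turn": [0, 0, 0]}, {"delta_pos": [0, 0, 0], "turn": [0, 0, 0]}])

```text
t: 13.2
tcp_pos: [0.6163, -0.2383, 0.0771]
tcp_rot: [[0.996, 0.086, 0.001], [0.086, -0.996, -0.001], [0.001, 0.001, -1.0]]
contact_force: [-5.1, 3.0, 9.1]
opening: -0.0002
finger_force: 5.1
```

Call:
servo_tool(deltas=[{"delta_pos": [0, 0, 0.005], "turn": [0, 0, 0]}, {"delta_pos": [0, 0, 0], "turn": [0, 0, 0]}, {"delta_pos": [0, 0, 0], "turn": [0, 0, 0]}, {"delta_pos": [0, 0, 0], "turn": [0, 0, 0]}, {"delta_pos": [0, 0, 0], "turn": [0, 0, 0]}])

```text
t: 13.7
tcp_pos: [0.6164, -0.2383, 0.077]
tcp_rot: [[0.996, 0.086, 0.001], [0.086, -0.996, -0.001], [0.001, 0.001, -1.0]]
contact_force: [-5.7, 2.9, 10.5]
opening: 0.0001
finger_force: 5.8
```

Call:
servo_tool(deltas=[{"delta_pos": [0, 0, 0], "turn": [0, 0, 0]}, {"delta_pos": [0, 0, 0], "turn": [0, 0, 0]}, {"delta_pos": [0, 0, 0], "turn": [0, 0, 0]}, {"delta_pos": [0, 0, 0], "turn": [0, 0, 0]}, {"delta_pos": [0, 0, 0], "turn": [0, 0, 0]}])

```text
t: 14.2
tcp_pos: [0.6164, -0.2383, 0.077]
tcp_rot: [[0.996, 0.086, 0.001], [0.086, -0.996, -0.001], [0.001, 0.001, -1.0]]
contact_force: [-5.9, 3.5, 12.1]
opening: 0.0001
finger_force: 5.8
```

It holds at 10 to 12 N and sinks only 0.2 mm. Lifting clear and checking.

Call:
servo_tool(deltas=[{"delta_pos": [0, 0, -0.1], "turn": [0, 0, 0]}, {"delta_pos": [0, 0, -0.4], "turn": [0, 0, 0]}, {"delta_pos": [0, 0, -0.5], "turn": [0, 0, 0]}, {"delta_pos": [0, 0, -0.5], "turn": [0, 0, 0]}, {"delta_pos": [0, 0, -0.4], "turn": [0, 0, 0]}])

```text
t: 14.7
tcp_pos: [0.6164, -0.2384, 0.2292]
tcp_rot: [[0.996, 0.085, 0.002], [0.085, -0.996, -0.001], [0.002, 0.001, -1.0]]
contact_force: [0.2, -0.7, 0.2]
opening: -0.0001
finger_force: 0.0
```

Call:
servo_tool(deltas=[{"delta_pos": [-0.5, 0, 0], "turn": [0, 0, 0]}, {"delta_pos": [-0.5, 0, 0], "turn": [0, 0, 0]}, {"delta_pos": [-0.5, 0, 0], "turn": [0, 0, 0]}, {"delta_pos": [-0.5, 0, 0], "turn": [0, 0, 0]}, {"delta_pos": [0, 0, 0], "turn": [0, 0, 0]}])

```text
t: 15.2
tcp_pos: [0.4539, -0.2524, 0.2277]
tcp_rot: [[0.996, 0.084, 0.003], [0.084, -0.996, -0.001], [0.002, 0.001, -1.0]]
contact_force: [0.8, 0.3, -0.6]
opening: 0.0
finger_force: 0.0
```

Call:
servo_tool(deltas=[{"delta_pos": [0, -0.6, 0], "turn": [0, 0, 0]}, {"delta_pos": [0, -0.6, 0], "turn": [0, 0, 0]}, {"delta_pos": [0, -0.6, 0], "turn": [0, 0, 0]}, {"delta_pos": [0, -0.6, 0], "turn": [0, 0, 0]}, {"delta_pos": [0, -0.6, 0], "turn": [0, 0, 0]}])

```text
t: 15.7
tcp_pos: [0.4361, -0.0108, 0.2265]
tcp_rot: [[0.996, 0.085, 0.001], [0.085, -0.996, 0.0], [0.001, -0.0, -1.0]]
contact_force: [1.4, 0.8, -0.4]
opening: -0.0
finger_force: 0.0
```

Call:
servo_tool(deltas=[{"delta_pos": [0, -0.6, 0], "turn": [0, 0, 0]}, {"delta_pos": [0, -0.6, 0], "turn": [0, 0, 0]}, {"delta_pos": [0, -0.6, 0], "turn": [0, 0, 0]}, {"delta_pos": [0, 0, 0], "turn": [0, 0, 0]}, {"delta_pos": [0, 0, 0], "turn": [0, 0, 0]}])

```text
t: 16.2
tcp_pos: [0.4239, 0.132, 0.2261]
tcp_rot: [[0.996, 0.088, -0.0], [0.088, -0.996, -0.0], [-0.0, 0.0, -1.0]]
contact_force: [-0.9, -0.0, -0.5]
opening: -0.0001
finger_force: 0.0
```

Run:
```python
from h import *
a=snap('top','top4')['img'][:,:,::-1];b=cv2.imread('pics/top0.png')
f=lambda i:cv2.resize(i[105:225,240:340],(400,480),interpolation=cv2.INTER_CUBIC)
cv2.imwrite('pics/m4.png',np.hstack([f(b),f(a)]))
# amp shift: phase correlation of the amp top patch
g=lambda i:cv2.cvtColor(i[122:178,254:322],cv2.COLOR_BGR2GRAY).astype(np.float32)
print(cv2.phaseCorrelate(g(b),g(a)),ctrl.state()['t'])
```

```text
((-0.009348251049530631, -0.0032869797659493827), 1.01209610733721) 16.25
```

View pics/m4.png

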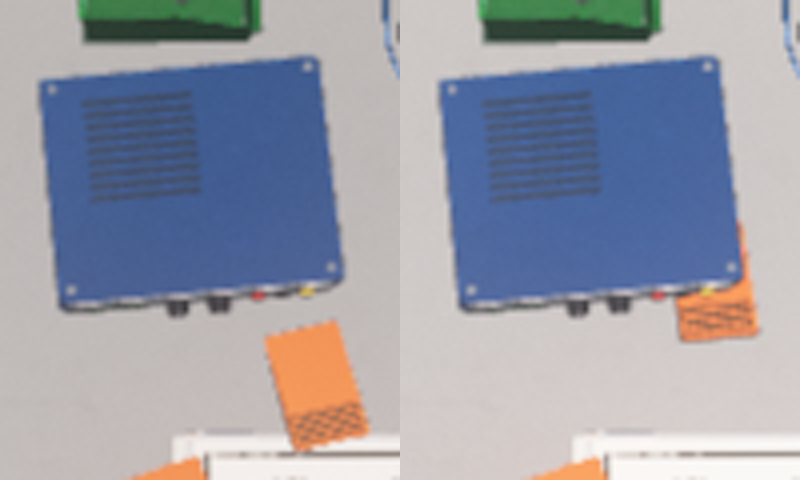

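The before and after crops show the box unmoved (shift about 0.01 px) and the wedge squarely under the near right corner, at about (718,300). The hand is clear, so I'm handing in.

```bash
python3 -c "
from h import *
print(ctrl.finish_job())"
```

```text
the job is handed in; nothing more can be done
None
```

The wedge is snug under the short foot, the box held firm under a press of 10–12 N (0.2 mm of give) and has not moved, the hand is clear, and the job was handed in at about 16 s; no verdict came back.

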